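Date-stamp and seal a pet's ID card

ROBOT

A 6-joint arm with a two-finger parallel gripper is mounted at the origin on the work surface. World frame = base frame: x ahead of the robot, y to its left, z up, the work surface at z = 0. Lengths are in m, angles in rad, forces in N, time in s.
With the tool pointing down it reaches from about 0.25 to 0.775 m from the base axis. Payload 4 kg.
Tool frame: the origin (TCP) lies midway between the tips of the shut fingers; the grasp point (between the pads) lies 19 mm behind it (grip_point_offset is the distance from the TCP to the grasp point, in m); z points along the fingers, y is the line along which they close (so a half turn about z gives the same grasp; the last joint's range is limited). The gripper opens to 94 mm and grips with 3 to 60 N. Pads are 16 mm wide; open, the fingers measure 119 mm over their backs; the gripper's body (75 mm by 177 mm) begins 78 mm behind the grasp point.
Start: joints at [-1.248, 0.087, 1.371, -0, 1.684, -0.103], TCP at [0.227, -0.501, 0.206] pointing down, gripper open.
Joint ranges: [-3.1, 3.1], [-0.76, 2.03], [0.27, 2.55], [-1.08, 4.22], [0.17, 2.65], [-2.57, 2.57]. Speed limits (rad/s): [2.79, 2.79, 3.14, 3.14, 3.14, 3.14].

INTERFACE

Orientations are given as [roll, pitch, yaw] about the fixed x, y, z axes, in that order (R = Rz(yaw) Ry(pitch) Rx(roll)).
In Python, from bench import * gives the robot as it stands.
- The arm moves only by the tool carry_out, never from a script. Its argument "commands" is a list of rows, each a list of 6 numbers: the shift along the tool's x, y, z in m, then the turn, a rotation vector about the tool's x, y, z in rad. In form: [[tx, ty, tz, rx, ry, rz], ...]. A call has exactly 5 rows; each row is the pose to reach, as a shift and turn from the pose commanded when the call began, along the tool's axes at that moment; what a row does not reach only later rows make up. A row lasts 1/10 s, in which the tool goes at most 50 mm and 8.59 degrees, less where a joint would pass 70% of its speed; a pose out of reach is approached as far as the arm can. A call with a gripper value outside its range is refused whole. "jaw" is the opening, from 0 (shut) to 1 (fully open), set as the call begins (left out, the last holds). The fingers move at their own pace and stop on an object; the grip force is fixed at half the most. Time passes only in rows, so rows that repeat a pose let the fingers close, or fill a call up. It gives the time, the measured TCP pose, the force, the opening and the grip force at its end, in the units of the state.
- get_obs(): the state, without advancing time (a new reading comes with each control period).
- snapshot(name): name is "scene" or "top" or "wrist"; returns a dict with "img" (420x560x3 uint8, red, green, blue), "range_z" (420x560 float32, m along the optical axis (not along the pixel's ray), 0 where there is no reading), "fx", "fy", "cx", "cy" (pixels), "R" (3x3) and "t" (3): a world point X has camera coordinates R X + t. Camera axes: x right, y down, z forward; pixel columns grow to the right and rows downward; lengths in m; the calibration is good to about 2 mm. A picture is of the moment at which its call begins.
- close_job(): hands the job in; it is judged then, once.
The state is a dict: "time": time; "joint_positions": joint angles; "qvel": joint speeds; "joint_torque": joint torques, N m; "tool_pos": TCP position; "ee_rot": TCP orientation; "wrist_force": force on the tool from outside, world axes, zero at the start; "wrist_torque": the same for the moment, N m; "width": finger opening in m; "finger_force": force on a finger pad.
Only numpy, scipy, OpenCV 4.12 (cv2) and the standard library are available. Lean on these libraries where they do the work, as an engineer would, in place of code of your own. Each camera call takes 0.05 s, during which the arm holds its last target. There are 200 camera calls.

TASK

At the vet's desk, slide the card carriage, which has an upright post to hold it by, until the white card is centred under the date stamp, push the stamp's plunger fully down to its stop, and let it spring right back up before moving the card. Then slide the card until it is centred under the seal press, push the press's long lever down until it is level, never down to its stop, and finish with the program still holding the lever level with the gripper, the card centred beneath. Leave everything else on the desk where it is.

Things in the scene. Friction and masses are not known exactly. Their poses are not given: they have to be found in the camera images.
- track: White base board 150 mm (x) by 400 mm (y), 12 mm thick, fixed to the desk, with two steel rails and the carriage on it. Origin on the desk under the middle of the rails; the board reaches from x = -50 to +100 mm. Its y axis is the sliding direction, its -x side faces the robot. Both machines stand on it with their heads over the rails, one towards +y, one towards -y; which is which varies.
- carriage (a joint): Position of the card carriage along the track's y axis (m), 0 in the middle, -0.14 to 0.14. Aluminium plate 64 x 92 mm carrying a flat white card; it stays where it is left (about 1.5 N of friction).
- card_center (a point): Centre of the card's top face, 32 mm above the desk (axes parallel to the track's).
- handle_top (a point): Centre of the top of the carriage's upright black post: 16 mm diameter, 48 mm tall (30 to 78 mm above the desk), on an arm 16 mm wide and 30 mm high, 100 mm from the card centre on the robot's side (track -x). Free on all sides above the arm.
- stamp_point (a point): The point of the card's plane directly under the date stamp's middle, where the card centre must lie for stamping. The stamp has a grey column 36 mm wide behind the rails (track x 46 to 74 mm), a flat arm up to 113 mm above the desk and a vertical plunger over this point. Axes parallel to the track's.
- plunger_top (a point): Centre of the top of the stamp's round black plunger head, 40 mm diameter, flat on top, 160 mm above the desk at rest. It moves straight down.
- plunger (a joint): Travel of the plunger (m): 0 up, 0.026 fully down on its stop, which takes 10 N (3.5 N to start). A spring pushes it back up.
- press: Seal press, fixed, standing on the board: origin on the board (12 mm above the desk) straight below its ram, axes parallel to the track's. Grey cheeks up to 124 mm above the desk, 46 mm wide, track x -38 to +68 mm. The steel lever lies between them; its pivot is at x = -25 mm, z = +103 mm of this frame (115 mm above the desk), axis along y, and it runs away from the robot (+x).
- seal_point (a point): The point of the card's plane directly under the press's ram, where the card centre must lie for sealing.
- lever_pad (a point): Centre of the top of the lever's black square end pad, 40 x 40 mm, 12 mm thick: 124 mm along the lever from the pivot and 12 mm above the lever's middle line. About 174 mm above the desk at rest, 127 mm when the lever is level. Its x axis points along the lever.
- lever (a joint): Angle of the lever (rad): 0 at rest, sloping up by 0.40 rad away from the robot; 0.40 is level; 0.65 is the bottom stop. A spring returns it: at the pad about 3 N to start, 10 N at level, 14 N at the stop.
- notes: pink sticky-note block 44 x 44 x 16 mm, lying on the base board between the two machines. Bystander, origin under its middle.
- phone: black smartphone 75 x 150 x 9 mm lying to the robot's right of the track. Bystander, origin under its middle.
- box0: white carton 60 x 110 x 32 mm, lower one of a stack of two. Bystander, origin under its middle.
- box1: white carton 60 x 110 x 32 mm, upper one of the stack (64 mm above the desk). Bystander, origin under its middle.
- pot: round dark metal pen pot, 76 mm wide, 90 mm tall, with three pens up to 140 mm. Bystander, origin under its middle.
- spray: white spray bottle 48 mm wide, 128 mm tall. Bystander, origin under its middle.
- coaster: brown agate slice, 90 mm across, 9 mm thick. Bystander, origin under its middle.
- stapler: black stapler 36 x 135 x 47 mm. Bystander, origin under its middle.

How it is judged:
On the way, in this order (a step that is already met when the one before it is completed fails the run):
1. the card is centred under the date stamp, plunger up (horizontal distance between card_center and stamp_point below 0.006 m and value of joint plunger below 0.004 m), for 0.2 s.
2. the plunger is pressed down to its stop on the card (horizontal distance between card_center and stamp_point below 0.006 m and value of joint plunger above 0.024 m), for 0.1 s.
3. the plunger has sprung up and the card is centred under the seal press, lever up (horizontal distance between card_center and seal_point below 0.006 m and value of joint plunger below 0.004 m and value of joint lever below 0.06 rad), for 0.2 s.
At the end, for the whole second after the job is handed in: The fingers press on the lever (over 3 N) and hold it still within 0.08 rad of level (joint 0.32 to 0.48), the card centre within 6 mm of the seal point, the plunger up (under 4 mm), every bystander within 20 mm of its start (horizontal distance between card_center and seal_point below 0.006 m and value of joint plunger below 0.004 m and value of joint lever between 0.32 and 0.48 rad and velocity of joint lever between -0.1 and 0.1 rad/s and contact force between the fingers and press above 3 N and distance of each of notes, phone, box0, box1, pot, spray, coaster, stapler from where it was at the start of the episode below 0.02 m); the arm keeps its last pose, push and grip.
It fails at once if the lever is driven down to its bottom stop (past 0.62 rad) (value of joint lever above 0.62 rad).
It fails at once if the stamp is down (over 12 mm) while the card is more than 12 mm from the stamping place (value of joint plunger above 0.012 m and not (horizontal distance between card_center and stamp_point below 0.012 m)).
It fails at once if a bystander is pushed more than 20 mm or knocked over (distance of any of notes, phone, box0, box1, pot, spray, coaster, stapler from where it was at the start of the episode above 0.02 m or angle between any of notes, phone, box0, box1, pot, spray, coaster, stapler's own z axis and vertical above 0.5 rad).
It also fails if it takes over 70 s, if anything falls off the work surface, if the arm or the gripper's body presses on something with over 40 N, if the wrist force passes 120 N, or if a joint passes its speed limit or range.

## Working session

There is one attempt and no reset: what is moved stays moved. The work goes in short steps, Python scripts to look and compute and a tool call to move; the robot and the scene stay as the last step left them, time stands still between calls to the robot, and variables do not carry over. Pictures are saved under pics/ and viewed, at most 10 in all, crops included, and the job is handed in when it is done.

Besides the shell and the picture viewer there is one more tool, called after "Emit:" as name(argument=value, ...) on one line, values as JSON. carry_out: Moves the arm, as the interface text tells. Its arguments: {"type":"object","properties":{"commands":{"type":"array","items":{"type":"array","items":{"type":"number"}}},"jaw":{"type":"number"}},"required":["commands"]}

```bash
ls; mkdir -p pics; cat > h.py <<'E'
from bench import *
import numpy as np, cv2
from scipy.spatial.transform import Rotation as Ro
def snap(n,f):
    s=snapshot(n); np.savez(f'pics/{f}.npz',**s); cv2.imwrite(f'pics/{f}.png',s['img'][:,:,::-1]); return s
def pt(s,u,v,r=2):
    p=s['range_z'][v-r:v+r+1,u-r:u+r+1]; z=np.median(p[p>0])
    c=np.array([(u-s['cx'])/s['fx']*z,(v-s['cy'])/s['fy']*z,z]); return s['R'].T@(c-s['t'])
def cloud(s):
    v,u=np.mgrid[:s['range_z'].shape[0],:s['range_z'].shape[1]]; z=s['range_z']
    c=np.stack([(u-s['cx'])/s['fx']*z,(v-s['cy'])/s['fy']*z,z],-1)
    return (c-s['t'])@s['R']
E
python3 - <<'E'
from h import *
np.set_printoptions(precision=4,suppress=True)
a=snap('top','top0');b=snap('scene','scene0')
print(get_obs())
print(a['R'],a['t'])
E
```

```text
pics
{'time': 0.1, 'joint_positions': array([-1.2481,  0.0879,  1.372 , -0.    ,  1.6836, -0.1031]), 'qvel': array([-0.    , -0.0006, -0.0052,  0.0002, -0.0011, -0.0001]), 'joint_torque': array([  0.0029, -34.1251, -30.3303,   0.0721,   0.0304,  -0.0001]), 'tool_pos': array([ 0.227 , -0.5005,  0.2044]), 'ee_rot': array([-3.1397, -0.0002,  0.4258]), 'wrist_force': array([0.1442, 0.8122, 0.7613]), 'wrist_torque': array([-0.0154, -0.0159,  0.053 ]), 'finger_force': 0.0, 'width': 0.09389567550737912}
[[-0.0107 -0.9997 -0.02  ]
 [-0.9942  0.0128 -0.1066]
 [ 0.1069  0.0187 -0.9941]] [0.0021 0.5923 0.9887]
```

View pics/top0.png

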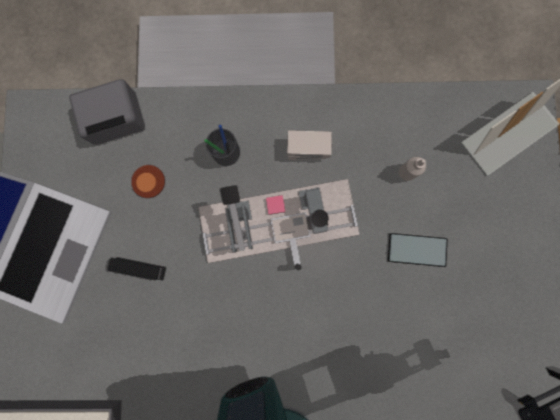

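View pics/scene0.png

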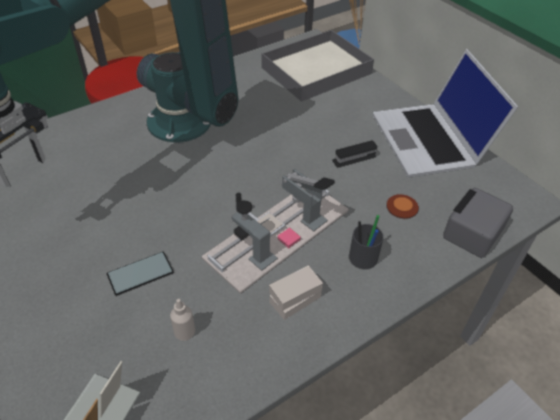

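The top view shows the press at about (238,225), i.e. +y, with its pad at (230,195). The stamp is at (318,217), the post top at (296,265) and the notes at (276,204). In the scene view both machines stand on the board with nothing against them. Next I measure from the depth.

```bash
python3 - <<'E'
from h import *
np.set_printoptions(precision=4,suppress=True)
s=dict(np.load('pics/top0.npz')); P=cloud(s)
for n,(u,v) in dict(post=(296,265),plunger=(320,218),pad=(230,195),notes=(276,204),board=(345,195)).items(): print(n,pt(s,u,v,1))
img=s['img'].astype(int); U=np.arange(560)[None]+0*img[:,:,0]; V=np.arange(420)[:,None]+0*U
def rep(n,m): q=P[m]; print(n,m.sum(),np.median(q,0),q.min(0),q.max(0)); return q
W=(U>195)&(U<365)&(V>175)&(V<275)
rep('plunger',W&(abs(P[...,2]-.16)<.006)&(U>300))
q=rep('pad',W&(P[...,2]>.16)&(U<245)&(V<206))
# board outline
m=(W&(P[...,2]>.005)).astype(np.uint8)
c=max(cv2.findContours(m,0,2)[0],key=cv2.contourArea)
bm=W&(abs(P[...,2]-.012)<.004); print(bm.sum())
r=cv2.minAreaRect(P[bm][:,:2].astype(np.float32)); print('board',r,cv2.boxPoints(r))
x0,y0,x1,y1=190,170,370,280
cv2.imwrite('pics/top0c.png',cv2.resize(s['img'][y0:y1,x0:x1,::-1],None,fx=4.4,fy=4.4,interpolation=cv2.INTER_CUBIC))
print(s['fx'],s['cx'],s['cy'])
E
```

```text
post [ 0.4573 -0.0458  0.0794]
plunger [ 0.5628 -0.099   0.161 ]
pad [0.615  0.1    0.1761]
notes [0.6122 0.0021 0.0296]
board [ 0.6356 -0.178   0.0132]
plunger 246 [ 0.5629 -0.0969  0.1608] [ 0.5449 -0.1172  0.1548] [ 0.581  -0.079   0.1647]
pad 332 [0.6151 0.1015 0.1757] [ 0.4832 -0.024   0.1605] [0.6376 0.1239 1.046 ]
4659
board ((0.5523377656936646, -0.004497215151786804), (0.18978816270828247, 0.40047430992126465), 9.919816017150879) [[ 0.4244  0.1764]
 [ 0.4934 -0.2181]
 [ 0.6803 -0.1854]
 [ 0.6113  0.2091]]
398.1677055036922 278.8019488371794 211.55869451944702
```

View pics/top0c.png

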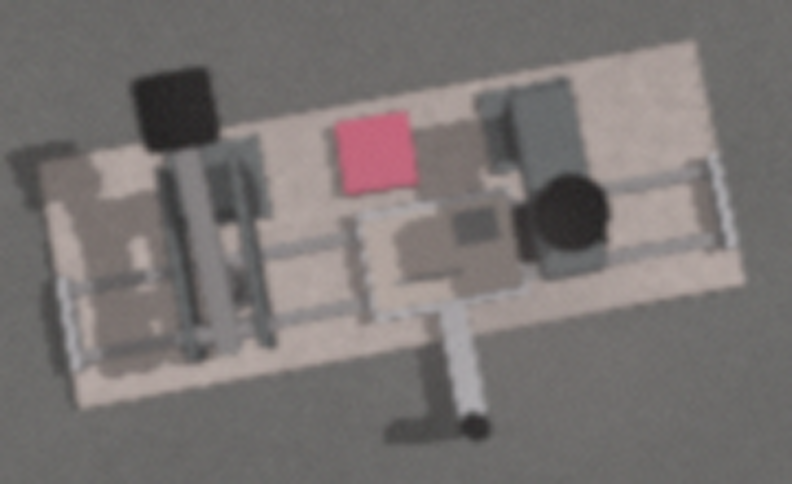

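The enlarged crop shows, in crop pixels:
- **Board corners:** (42,158), (695,40), (745,283) and (80,407).
- **Plunger head:** centre (571,213).
- **Post top:** (475,426).
- **Pad:** corners (133,85), (208,67), (218,137) and (148,150).
- **Card plate:** left edge at about x=362.

```bash
cat >> h.py <<'E'
def onz(s,u,v,z):
    d=s['R'].T@np.array([(u-s['cx'])/s['fx'],(v-s['cy'])/s['fy'],1]); o=-s['R'].T@s['t']
    return o+d*(z-o[2])/d[2]
E
python3 - <<'E'
from h import *
np.set_printoptions(precision=4,suppress=True)
s=dict(np.load('pics/top0.npz'))
f=lambda c,z:onz(s,(c[0]+.5)/4.4+190-.5,(c[1]+.5)/4.4+170-.5,z)
B=[f(c,.012) for c in [(42,158),(695,40),(745,283),(80,407)]]
for b in B: print(b)
print([np.linalg.norm(B[i][:2]-B[i-1][:2]) for i in range(4)])
d=(B[0]-B[1])+(B[3]-B[2]); yaw=np.arctan2(-d[0],d[1]); C=np.mean(B,0)[:2]
ex=np.array([np.cos(yaw),np.sin(yaw)]);ey=np.array([-ex[1],ex[0]]); O=C-.025*ex
print('yaw',yaw,'origin',O)
t=lambda p:np.array([(p[:2]-O)@ex,(p[:2]-O)@ey])
for n,c,z in [('plunger',(571,213),.16),('post',(475,426),.078),('pad',(177,110),.175)]:
    p=f(c,z);print(n,p,'track',t(p))
W=snapshot('wrist'); print('wristcam in world',-W['R'].T@W['t'],W['R'],W['fx'])
E
```

```text
[0.613  0.2046 0.012 ]
[ 0.6789 -0.1861  0.012 ]
[ 0.5335 -0.2112  0.012 ]
[0.4653 0.1805 0.012 ]
[np.float64(0.1497146276669712), np.float64(0.3961669604154708), np.float64(0.14746500562616013), np.float64(0.39763398546266976)]
yaw 0.1697707039859918 origin [ 0.548  -0.0073]
plunger [ 0.5628 -0.0977  0.16  ] track [-0.0007 -0.0916]
post [ 0.4539 -0.0495  0.078 ] track [-0.1    -0.0258]
pad [0.616  0.1005 0.175 ] track [0.0852 0.0947]
wristcam in world [ 0.294  -0.4711  0.3833] [[ 0.413  -0.9107 -0.0019]
 [-0.8801 -0.3996  0.2563]
 [-0.2341 -0.1042 -0.9666]] 316.54254289953025
```

Emit:
carry_out(commands=[[0.039,-0.032,0,0,0,0.05],[0.079,-0.063,0,0,0,0.1],[0.118,-0.095,0,0,0,0.15],[0.157,-0.127,0,0,0,0.2],[0.197,-0.159,0,0,0,0.256]], jaw=0.6)

```text
time: 0.65
tool_pos: [0.3398, -0.2756, 0.2052]
ee_rot: [-3.141, -0.0, 0.167]
wrist_force: [0.8, 0.0, 0.8]
width: 0.058
finger_force: 0.0
```

Emit:
carry_out(commands=[[0.029,-0.04,0,0,0,0],[0.058,-0.079,0,0,0,0],[0.087,-0.119,0,0,0,0],[0.116,-0.159,0,0,0,0],[0.145,-0.198,0,0,0,0]])

```text
time: 1.15
tool_pos: [0.4492, -0.0558, 0.2054]
ee_rot: [3.141, -0.0, 0.17]
wrist_force: [1.1, 0.1, 0.4]
width: 0.0565
finger_force: 0.0
```

```bash
python3 - <<'E'
from h import *
np.set_printoptions(precision=4,suppress=True)
s=snap('wrist','w1'); o=get_obs(); print(o['time'],o['tool_pos'],o['ee_rot'])
cv2.imwrite('pics/w1b.png',cv2.resize(s['img'][:,:,::-1],(800,600),interpolation=cv2.INTER_CUBIC))
E
```

```text
1.2 [ 0.4517 -0.049   0.2051] [-3.1356 -0.0034  0.1785]
```

View pics/w1b.png

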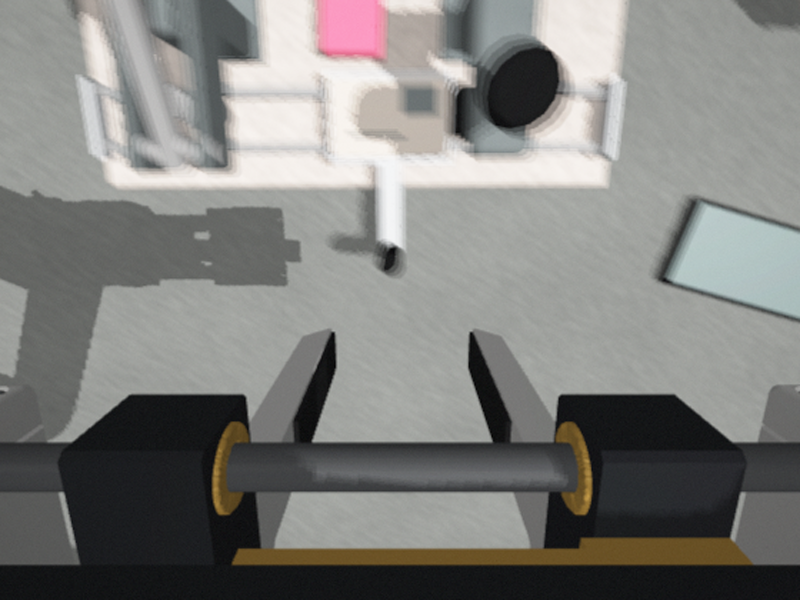

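The wrist view is slightly motion-blurred. The post top is at about (391,255) and the plunger head at (523,85) in the enlarged picture, and the fingers are to either side of the post. I'll take another picture now that the arm has settled and locate the dark blobs by code.

```bash
python3 - <<'E'
from h import *
np.set_printoptions(precision=4,suppress=True)
s=snap('wrist','w2'); o=get_obs(); print(o['time'],o['tool_pos'],o['ee_rot'])
P=cloud(s); g=s['img'].max(-1)
yaw=.1698;O=np.array([.548,-.0073]);ex=np.array([np.cos(yaw),np.sin(yaw)]);ey=np.array([-ex[1],ex[0]])
t=lambda p:((p[:2]-O)@ex,(p[:2]-O)@ey)
for n,z,(u0,u1,v0,v1) in [('post',.078,(255,295,160,195)),('plunger',.16,(325,400,15,100))]:
    m=np.zeros(g.shape,bool); m[v0:v1,u0:u1]=True
    m&=(g<60)&(abs(P[...,2]-z)<.008)
    c,r=cv2.minEnclosingCircle(np.argwhere(m)[:,::-1].astype(np.float32))
    p=onz(s,*c,z); q=P[m]; print(n,m.sum(),c,r,p,t(p),'med',np.median(q,0),(q.min(0)+q.max(0))/2,np.ptp(q,axis=0))
cv2.imwrite('pics/w2b.png',cv2.resize(s['img'][:210,60:440,::-1],None,fx=2.1,fy=2.1,interpolation=cv2.INTER_CUBIC))
E
```

```text
1.25 [ 0.4502 -0.0528  0.205 ] [-3.1393 -0.0003  0.1788]
post 158 (283.8120422363281, 189.44326782226562) 7.68480110168457 [ 0.4573 -0.0508  0.078 ] (np.float64(-0.09672821453108858), np.float64(-0.027595254573338474)) med [ 0.4578 -0.0507  0.0775] [ 0.4576 -0.0511  0.0747] [0.0118 0.0142 0.0094]
plunger 2311 (380.9984130859375, 71.16876983642578) 31.762670516967773 [ 0.5651 -0.0961  0.16  ] (np.float64(0.0018282458307051566), np.float64(-0.09044726225957503)) med [ 0.5639 -0.095   0.1594] [ 0.5654 -0.0961  0.1572] [0.0372 0.0336 0.01  ]
```

View pics/w2b.png

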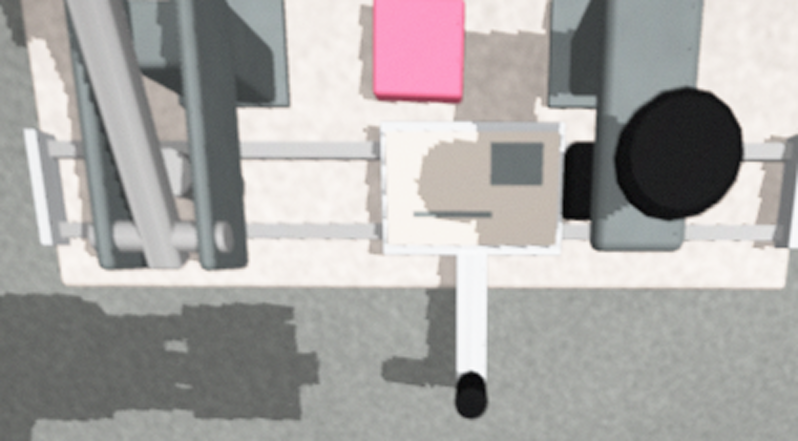

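The settled wrist view shows the post top at crop (471,401), the plunger top at about (681,151), and the card plate spanning x=382..562. This agrees with the top view to about 2 mm: post (0.456,-0.050), plunger (0.565,-0.098). I'll descend over the post and grip it.

Emit:
carry_out(commands=[[0.006,-0.004,0.03,0,0,0],[0.006,-0.004,0.07,0,0,0],[0.006,-0.004,0.11,0,0,0],[0.006,-0.004,0.145,0,0,0],[0.006,-0.004,0.165,0,0,0]])

```text
time: 1.75
tool_pos: [0.4514, -0.0534, 0.0368]
ee_rot: [-3.14, 0.006, 0.169]
wrist_force: [-0.7, -0.7, -0.1]
width: 0.0562
finger_force: 0.0
```

Emit:
carry_out(commands=[[0,0,0,0,0,0],[0,0,0,0,0,0],[0,0,0,0,0,0],[0,0,0,0,0,0],[0,0,0,0,0,0]], jaw=0)

```text
time: 2.25
tool_pos: [0.4552, -0.053, 0.0419]
ee_rot: [3.141, -0.003, 0.17]
wrist_force: [0.7, 1.5, 0.1]
width: 0.0198
finger_force: 0.6
```

Emit:
carry_out(commands=[[0,0,0,0,0,0],[0,0,0,0,0,0],[0,0,0,0,0,0],[0,0,0,0,0,0],[0,0.005,0,0,0,0]])

```text
time: 2.75
tool_pos: [0.4558, -0.0575, 0.0416]
ee_rot: [3.141, -0.002, 0.171]
wrist_force: [0.1, 2.0, 5.9]
width: 0.0156
finger_force: 30.0
```

Emit:
carry_out(commands=[[0,0.015,0,0,0,0],[0,0.03,0,0,0,0],[0,0.045,0,0,0,0],[0,0.055,0,0,0,0],[0,0.0605,0,0,0,0]])

```text
time: 3.25
tool_pos: [0.4665, -0.1183, 0.0416]
ee_rot: [3.141, -0.003, 0.169]
wrist_force: [0.6, 1.8, 5.8]
width: 0.0155
finger_force: 30.0
```

Emit:
carry_out(commands=[[0,0,0,0,0,0],[0,0,0,0,0,0],[0,0,0,0,0,0],[0,0,0,0,0,0],[0,0,0,0,0,0]])

```text
time: 3.75
tool_pos: [0.4665, -0.1184, 0.0417]
ee_rot: [3.139, -0.003, 0.17]
wrist_force: [1.8, -1.0, 4.2]
width: 0.0156
finger_force: 30.0
```

```bash
python3 - <<'E'
from h import *
np.set_printoptions(precision=4,suppress=True)
s=snap('wrist','w3'); a=snap('top','top3'); o=get_obs(); print(o['time'],o['tool_pos'],o['ee_rot'],o['width'],o['wrist_force'])
A=cv2.resize(s['img'][:,:,::-1],(784,588),interpolation=cv2.INTER_CUBIC)
cv2.imwrite('pics/w3b.png',A)
E
```

```text
3.85 [ 0.4665 -0.1183  0.0416] [ 3.1389 -0.0027  0.1699] 0.01551028631533996 [ 1.5713 -1.1693  4.593 ]
```

View pics/w3b.png

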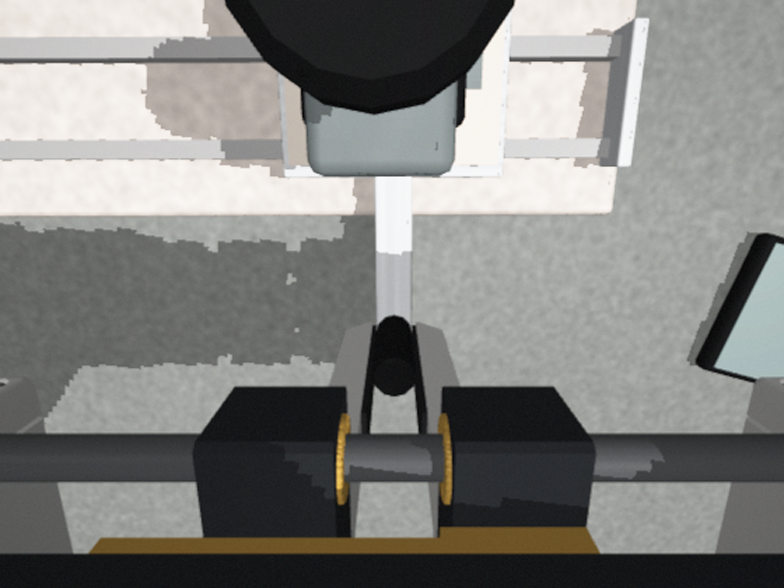

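The wrist view shows the plate edges at u=284 and 507, so its centre is 395. The stamp arm's front edges are at 308 and 455 (centre 381) and the plunger head is at about 373, so the card looks around 3 mm too far to -y. I'll compute the offset.

```bash
python3 - <<'E'
from h import *
np.set_printoptions(precision=4,suppress=True)
s=dict(np.load('pics/w3.npz'))
yaw=.1698;O=np.array([.548,-.0073]);ex=np.array([np.cos(yaw),np.sin(yaw)]);ey=np.array([-ex[1],ex[0]])
t=lambda p:np.array([(p[:2]-O)@ex,(p[:2]-O)@ey])
k=lambda u,v,z:t(onz(s,u/1.4,v/1.4,z))
for n,a in dict(plate=[(284,165,.031),(506,165,.031)],arm=[(308,140,.113),(455,140,.113)],head=[(226,5,.16),(513,5,.16)],headbottom=[(374,113,.148)],rod=[(376,230,.03),(411,230,.03)],post=[(375,372,.078),(414,372,.078)]).items():
    q=np.array([k(*x) for x in a]); print(n,q.mean(0),np.ptp(q,axis=0))
P=cloud(s)
for u,v in [(380,160),(370,60),(394,372),(495,150)]: print(pt(s,int(u/1.4),int(v/1.4),1))
a=dict(np.load('pics/top3.npz')); P=cloud(a); U=np.arange(560)[None]+0*P[...,0]
V=np.arange(420)[:,None]+0*U
img=a['img']
m=(abs(P[...,2]-.16)<.006)&(U>300)&(U<340)&(V>200)&(V<235)
print(m.sum(),[t(p) for p in P[m][:, :2].mean(0)[None]])
cv2.imwrite('pics/top3c.png',cv2.resize(img[170:280,190:370,::-1],None,fx=4.4,fy=4.4,interpolation=cv2.INTER_CUBIC))
E
```

```text
plate [-0.0257 -0.0973] [0.     0.0919]
arm [-0.0203 -0.0936] [0.     0.0341]
head [-0.0072 -0.0933] [0.     0.0349]
headbottom [-0.0183 -0.0933] [0. 0.]
rod [-0.0528 -0.0966] [0.     0.0151]
post [-0.0962 -0.0968] [0.     0.0137]
[ 0.5394 -0.1032  0.1128]
[ 0.5509 -0.1014  0.1594]
[ 0.4697 -0.1186  0.0778]
[ 0.5519 -0.1465  0.0315]
245 [array([-0.0006, -0.0912])]
```

The plate is 3.7 mm too far towards -y, and the measured TCP agrees. I'll correct that, hold, open the jaw and lift.

Emit:
carry_out(commands=[[0,-0.002,0,0,0,0],[0,-0.0037,0,0,0,0],[0,-0.0037,0,0,0,0],[0,-0.0037,0,0,0,0],[0,-0.0037,0,0,0,0]])

```text
time: 4.35
tool_pos: [0.4658, -0.1144, 0.0416]
ee_rot: [3.139, -0.003, 0.17]
wrist_force: [1.4, -0.6, 6.1]
width: 0.0156
finger_force: 30.0
```

Emit:
carry_out(commands=[[0,0,0,0,0,0],[0,0,0,0,0,0],[0,0,0,0,0,0],[0,0,0,0,0,0],[0,0,0,0,0,0]], jaw=0.45)

```text
time: 4.85
tool_pos: [0.4643, -0.1138, 0.0401]
ee_rot: [-3.141, 0.001, 0.17]
wrist_force: [-0.1, -0.4, -0.1]
width: 0.0423
finger_force: 0.0
```

```bash
python3 - <<'E'
from h import *
np.set_printoptions(precision=4,suppress=True)
s=snap('wrist','w4'); o=get_obs(); print(o['time'],o['tool_pos'],o['ee_rot'],o['width'],o['wrist_force'])
cv2.imwrite('pics/w4b.png',cv2.resize(s['img'][:300,:,::-1],None,fx=1.4,fy=1.4,interpolation=cv2.INTER_CUBIC))
E
```

```text
4.9 [ 0.4644 -0.1138  0.0402] [-3.1414  0.0005  0.1699] 0.04222590325144304 [-0.134   0.0936 -0.3068]
```

View pics/w4b.png

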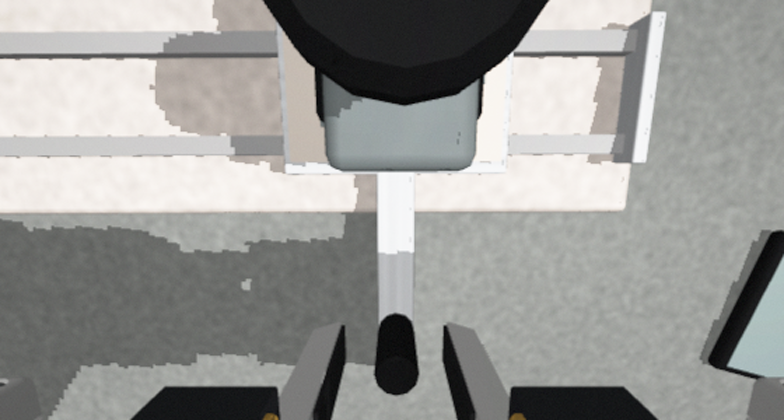

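The plate spans 285..507 (centre 396) and the stamp arm 326..476 (centre 401), about 1.3 mm apart at that depth, so the card is centred. I'll lift off the post, shut the jaw and move over the plunger.

Emit:
carry_out(commands=[[0,0,-0.03,0,0,0],[0,0,-0.07,0,0,0],[0,0,-0.11,0,0,0],[0,0,-0.145,0,0,0],[0,0,-0.165,0,0,0]])

```text
time: 5.4
tool_pos: [0.4657, -0.1143, 0.2092]
ee_rot: [3.139, -0.005, 0.17]
wrist_force: [-0.0, -0.3, -0.3]
width: 0.0418
finger_force: 0.0
```

Emit:
carry_out(commands=[[0.025,0,0,0,0,0],[0.06,0.001,0,0,0,0],[0.09,0.001,0,0,0,0],[0.1,0.001,0,0,0,0],[0.1,0.001,0,0,0,0]], jaw=0)

```text
time: 5.9
tool_pos: [0.5636, -0.0977, 0.2045]
ee_rot: [-3.141, 0.002, 0.171]
wrist_force: [-0.2, -0.7, 0.2]
width: 0.0056
finger_force: 0.0
```

Emit:
carry_out(commands=[[0,0,0.01,0,0,0],[0,0,0.02,0,0,0],[0,0,0.03,0,0,0],[0,0,0.035,0,0,0],[0,0,0.035,0,0,0]])

```text
time: 6.4
tool_pos: [0.5622, -0.0979, 0.169]
ee_rot: [-3.141, 0.002, 0.169]
wrist_force: [-0.0, 0.5, 0.2]
width: 0.0004
finger_force: 0.0
```

Emit:
carry_out(commands=[[0,0,0.008,0,0,0],[0,0,0.016,0,0,0],[0,0,0.024,0,0,0],[0,0,0.032,0,0,0],[0,0,0.037,0,0,0]])

```text
time: 6.9
tool_pos: [0.564, -0.0982, 0.1349]
ee_rot: [3.14, -0.002, 0.17]
wrist_force: [-2.5, 0.1, 9.2]
width: 0.0006
finger_force: 4.6
```

Emit:
carry_out(commands=[[0,0,0.001,0,0,0],[0,0,0.002,0,0,0],[0,0,0.002,0,0,0],[0,0,0.002,0,0,0],[0,0,0.002,0,0,0]])

```text
time: 7.4
tool_pos: [0.5641, -0.0982, 0.1342]
ee_rot: [3.14, -0.003, 0.17]
wrist_force: [-2.5, 0.5, 10.2]
width: 0.0004
finger_force: 5.1
```

Emit:
carry_out(commands=[[0,0,0.001,0,0,0],[0,0,0.002,0,0,0],[0,0,0.003,0,0,0],[0,0,0.004,0,0,0],[0,0,0.004,0,0,0]])

```text
time: 7.9
tool_pos: [0.5642, -0.0982, 0.1341]
ee_rot: [3.139, -0.005, 0.17]
wrist_force: [-7.7, 2.0, 21.1]
width: 0.0004
finger_force: 11.1
```

Force rises to 21 N with no further travel, so the plunger is on its stop. I'll lift off, go back to the post and grip it again.

Emit:
carry_out(commands=[[0,0,-0.012,0,0,0],[0,0,-0.024,0,0,0],[0,0,-0.04,0,0,0],[0,0,-0.06,0,0,0],[0,0,-0.08,0,0,0]])

```text
time: 8.4
tool_pos: [0.563, -0.0978, 0.2071]
ee_rot: [-3.141, 0.001, 0.17]
wrist_force: [0.5, -0.2, -0.2]
width: 0.0002
finger_force: 0.0
```

Emit:
carry_out(commands=[[-0.02,0,0,0,0,0],[-0.055,0,0,0,0,0],[-0.085,-0.001,0,0,0,0],[-0.1,-0.001,0,0,0,0],[-0.1,-0.001,0,0,0,0]], jaw=0.45)

```text
time: 8.9
tool_pos: [0.4633, -0.114, 0.2073]
ee_rot: [3.141, 0.0, 0.169]
wrist_force: [0.1, -0.2, -0.3]
width: 0.0372
finger_force: 0.0
```

```bash
python3 - <<'E'
from h import *
np.set_printoptions(precision=4,suppress=True)
s=snap('wrist','w5'); o=get_obs(); print(o['time'],o['tool_pos'],o['ee_rot'],o['width'])
yaw=.1698;O=np.array([.548,-.0073]);ex=np.array([np.cos(yaw),np.sin(yaw)]);ey=np.array([-ex[1],ex[0]])
t=lambda p:((p[:2]-O)@ex,(p[:2]-O)@ey)
P=cloud(s); g=s['img'].max(-1); print('tcp',t(o['tool_pos']))
for n,z in [('post',.078),('plunger',.16)]:
    m=(g<60)&(abs(P[...,2]-z)<.006)&(abs((P[...,:2]-O)@ey+.092)<.03)&(P[...,0]>.43); m[200:]=n=='post'
    m[290:]=False
    q=P[m]; print(n,m.sum(),np.median(q,0),t(np.median(q,0)),t((q.min(0)+q.max(0))/2))
E
```

```text
8.95 [ 0.4644 -0.1139  0.2073] [ 3.1414 -0.0006  0.1691] 0.04045632688822349
tcp (np.float64(-0.10045861343120292), np.float64(-0.09094805681309583))
post 50696 [ 0.3964 -0.1243 -0.0001] (np.float64(-0.16920315079816384), np.float64(-0.08966137605282565)) (np.float64(-0.15704244237108034), np.float64(-0.1012132709862792))
plunger 2769 [ 0.5653 -0.0988  0.1594] (np.float64(0.001553204994699341), np.float64(-0.09313639064212488)) (np.float64(0.0014683166196656876), np.float64(-0.09307933719906124))
```

Emit:
carry_out(commands=[[0,0,0.03,0,0,0],[0,0,0.07,0,0,0],[0,0,0.11,0,0,0],[0,0,0.145,0,0,0],[0,0,0.166,0,0,0]])

```text
time: 9.45
tool_pos: [0.4635, -0.1128, 0.0375]
ee_rot: [-3.139, 0.004, 0.17]
wrist_force: [-0.0, 0.7, 0.9]
width: 0.0423
finger_force: 0.0
```

Emit:
carry_out(commands=[[0,0,0,0,0,0],[0,0,0,0,0,0],[0,0,0,0,0,0],[0,0,0,0,0,0],[0,0,0,0,0,0]], jaw=0)

```text
time: 9.95
tool_pos: [0.4663, -0.1143, 0.0434]
ee_rot: [3.14, -0.004, 0.17]
wrist_force: [0.5, 0.1, 3.0]
width: 0.0156
finger_force: 30.0
```

Emit:
carry_out(commands=[[0,0,0,0,0,0],[0,-0.01,0,0,0,0],[0,-0.03,0,0,0,0],[0,-0.055,0,0,0,0],[0,-0.08,0,0,0,0]])

```text
time: 10.45
tool_pos: [0.4524, -0.0348, 0.0433]
ee_rot: [3.139, -0.004, 0.169]
wrist_force: [2.3, -1.4, 6.0]
width: 0.0153
finger_force: 30.0
```

Emit:
carry_out(commands=[[0,-0.025,0,0,0,0],[0,-0.05,0,0,0,0],[0,-0.075,0,0,0,0],[0,-0.095,0,0,0,0],[0,-0.1055,0,0,0,0]])

```text
time: 10.95
tool_pos: [0.434, 0.0703, 0.0433]
ee_rot: [3.14, -0.003, 0.171]
wrist_force: [-0.1, -1.5, 7.7]
width: 0.0154
finger_force: 30.0
```

Emit:
carry_out(commands=[[0,0,0,0,0,0],[0,0,0,0,0,0],[0,0,0,0,0,0],[0,0,0,0,0,0],[0,0,0,0,0,0]])

```text
time: 11.45
tool_pos: [0.434, 0.07, 0.0433]
ee_rot: [-3.141, -0.003, 0.17]
wrist_force: [-0.2, 1.8, 8.1]
width: 0.0154
finger_force: 30.0
```

```bash
python3 - <<'E'
from h import *
np.set_printoptions(precision=4,suppress=True)
s=snap('wrist','w6'); o=get_obs(); print(o['time'],o['tool_pos'],o['ee_rot'],o['width'],o['wrist_force'])
yaw=.1698;O=np.array([.548,-.0073]);ex=np.array([np.cos(yaw),np.sin(yaw)]);ey=np.array([-ex[1],ex[0]])
t=lambda p:((p[:2]-O)@ex,(p[:2]-O)@ey); print('tcp',t(o['tool_pos']))
cv2.imwrite('pics/w6b.png',cv2.resize(s['img'][:300,:,::-1],None,fx=1.4,fy=1.4,interpolation=cv2.INTER_CUBIC))
E
```

```text
11.5 [0.434  0.07   0.0433] [-3.1409 -0.003   0.1702] 0.015648963442301208 [-0.6983  0.8183  8.4098]
tcp (np.float64(-0.09930970257297543), np.float64(0.09547403873465887))
```

View pics/w6b.png

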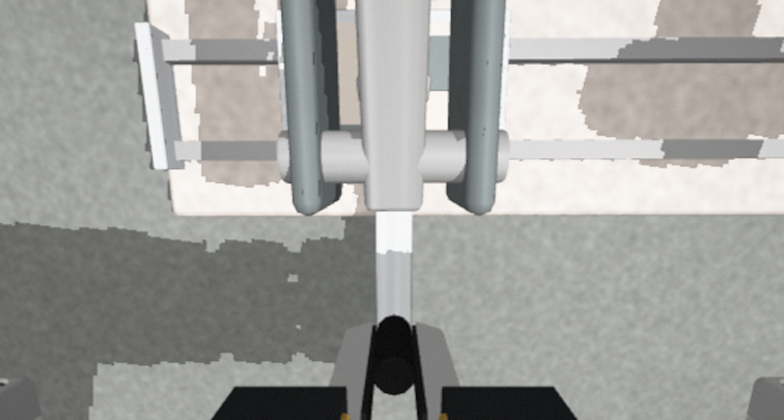

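The press bolts span 278..510 and the plate 280..508, both centred at 394, so the card is centred under the press. I'll release, lift and go over the pad.

Emit:
carry_out(commands=[[0,0,0,0,0,0],[0,0,0,0,0,0],[0,0,0,0,0,0],[0,0,0,0,0,0],[0,0,0,0,0,0]], jaw=0.45)

```text
time: 12.0
tool_pos: [0.4328, 0.069, 0.041]
ee_rot: [-3.142, 0.001, 0.17]
wrist_force: [-0.7, 0.3, 0.7]
width: 0.0422
finger_force: 0.0
```

Emit:
carry_out(commands=[[0,0,-0.03,0,0,0],[0,0,-0.07,0,0,0],[0,0,-0.11,0,0,0],[0,0,-0.15,0,0,0],[0,0,-0.175,0,0,0]])

```text
time: 12.5
tool_pos: [0.4342, 0.069, 0.2199]
ee_rot: [3.141, -0.004, 0.17]
wrist_force: [0.3, -0.2, 0.2]
width: 0.0422
finger_force: 0.0
```

```bash
python3 - <<'E'
from h import *
np.set_printoptions(precision=4,suppress=True)
s=snap('wrist','w7');a=snap('top','top7'); o=get_obs(); print(o['time'],o['tool_pos'],o['ee_rot'],o['width'])
yaw=.1698;O=np.array([.548,-.0073]);ex=np.array([np.cos(yaw),np.sin(yaw)]);ey=np.array([-ex[1],ex[0]])
t=lambda p:np.array([(p[...,:2]-O)@ex,(p[...,:2]-O)@ey]).T; print('tcp',t(o['tool_pos']))
for S in (s,a):
    P=cloud(S); T=np.stack([(P[...,:2]-O)@ex,(P[...,:2]-O)@ey],-1); g=S['img'].max(-1)
    m=(g<60)&(T[...,0]>.05)&(T[...,0]<.12)&(abs(T[...,1]-.095)<.04)&(P[...,2]>.15)&(P[...,2]<.2)
    if m.sum()>5: print(m.sum(),T[m].min(0),T[m].max(0),np.median(T[m],0),np.median(P[m][:,2]),P[m][:,2].max())
E
```

```text
12.6 [0.4355 0.069  0.221 ] [ 3.1403 -0.0088  0.1696] 0.04228331868048041
tcp [-0.098   0.0942]
263 [0.0679 0.0779] [0.1028 0.1142] [0.0853 0.0954] 0.17614225860013868 0.18416761256282205
```

Emit:
carry_out(commands=[[0.03,0,0,0,0,0],[0.07,0,0,0,0,0],[0.11,0,0,0,0,0],[0.15,0,0,0,0,0],[0.18,-0.001,0,0,0,0]], jaw=0)

```text
time: 13.1
tool_pos: [0.6116, 0.1005, 0.2132]
ee_rot: [-3.141, 0.004, 0.17]
wrist_force: [0.1, -0.0, 0.6]
width: 0.0056
finger_force: 0.0
```

Emit:
carry_out(commands=[[0.008,0,0.01,0,0,0],[0.008,0,0.02,0,0,0],[0.008,0,0.026,0,0,0],[0.008,0,0.026,0,0,0],[0.008,0,0.026,0,0,0]])

```text
time: 13.6
tool_pos: [0.6174, 0.1016, 0.1908]
ee_rot: [3.141, -0.0, 0.17]
wrist_force: [0.9, 0.1, 0.6]
width: 0.0007
finger_force: 0.0
```

Emit:
carry_out(commands=[[0,0,0.01,0,0,0],[0.002,0,0.02,0,0,0],[0.004,0,0.03,0,0,0],[0.006,0,0.04,0,0,0],[0.008,0,0.046,0,0,0]])

```text
time: 14.1
tool_pos: [0.628, 0.1034, 0.1453]
ee_rot: [3.141, -0.005, 0.17]
wrist_force: [1.5, 0.2, 5.9]
width: 0.0007
finger_force: 3.2
```

Emit:
carry_out(commands=[[0.001,0,0.004,0,0,0],[0.002,0,0.008,0,0,0],[0.003,0,0.012,0,0,0],[0.003,0,0.015,0,0,0],[0.003,0,0.015,0,0,0]])

```text
time: 14.6
tool_pos: [0.6307, 0.1038, 0.1309]
ee_rot: [3.141, -0.004, 0.17]
wrist_force: [0.7, 0.6, 7.5]
width: 0.0003
finger_force: 3.9
```

Emit:
carry_out(commands=[[0,0,0.002,0,0,0],[0,0,0.004,0,0,0],[0,0,0.004,0,0,0],[0,0,0.004,0,0,0],[0,0,0.004,0,0,0]])

```text
time: 15.1
tool_pos: [0.631, 0.1039, 0.1278]
ee_rot: [3.141, -0.006, 0.17]
wrist_force: [1.0, 0.6, 8.7]
width: 0.0005
finger_force: 4.3
```

Emit:
carry_out(commands=[[0,0,0,0,0,0],[0,0,0,0,0,0],[0,0,0,0,0,0],[0,0,0,0,0,0],[0,0,0,0,0,0]])

```text
time: 15.6
tool_pos: [0.631, 0.1039, 0.1279]
ee_rot: [3.141, -0.006, 0.17]
wrist_force: [0.4, 0.3, 8.7]
width: 0.0006
finger_force: 4.3
```

```bash
python3 - <<'E'
from h import *
np.set_printoptions(precision=4,suppress=True)
s=snap('scene','sc8');w=snap('wrist','w8');a=snap('top','top8'); o=get_obs(); print(o['time'],o['tool_pos'],o['wrist_force'],np.abs(o['qvel']).max())
yaw=.1698;O=np.array([.548,-.0073]);ex=np.array([np.cos(yaw),np.sin(yaw)]);ey=np.array([-ex[1],ex[0]])
print('tcp',(o['tool_pos'][:2]-O)@ex,(o['tool_pos'][:2]-O)@ey)
P=cloud(a); T=np.stack([(P[...,:2]-O)@ex,(P[...,:2]-O)@ey],-1); m=(abs(P[...,2]-.078)<.008)&(abs(T[...,0]+.1)<.02)&(abs(T[...,1]-.095)<.03)
print('post',m.sum(),np.median(T[m],0))
cv2.imwrite('pics/sc8b.png',cv2.resize(s['img'][130:300,190:390,::-1],None,fx=3.5,fy=3.5,interpolation=cv2.INTER_CUBIC))
E
```

```text
15.75 [0.631  0.1038 0.128 ] [1.3717 1.0107 8.6114] 0.0007347727566596755
tcp 0.10062332150920666 0.09551365730092466
post 21 [-0.1014  0.0928]
```

View pics/sc8b.png

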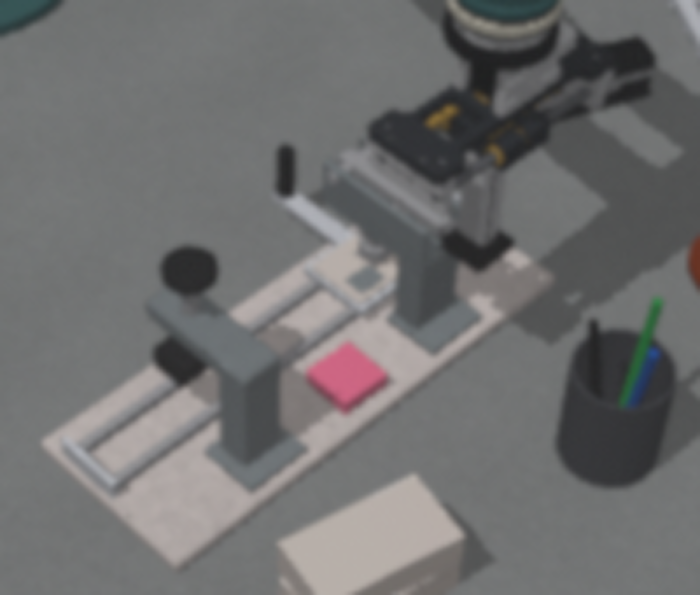

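The picture shows the fingers pressing the pad at (478,250) with the lever level, the card under the press, the plunger up at (190,270), and the notes, pot and cartons in place. The tip is at z = 0.128 (0.127 is level), pushing with 8.6 N and still. Handing in.

```bash
python3 -c "
from bench import *
print(close_job())"
```

```text
the job is handed in; nothing more can be done
None
```

I stamped the card, let the plunger spring back up, centred the card under the seal press, and handed the job in with the gripper holding the lever level at about 8.6 N; `close_job()` returned no verdict.

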